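Fetch a soaked wheel bearing from the parts washer

TASK

The wheel bearing has finished soaking in the parts washer. Lift the washer's recessed hatch off its seat, slide it along its channels all the way over to the parking side and leave it lying there, then lift the bearing out of the well and set it down gently, flat and the same way up, on the floor of the round drip pan. Leave the brass bush soaking in the well, do not shift the pulley that is already draining in the pan, nor the spray can or the brush on the bench, and do not knock the lamp.

Things in the scene. Friction and masses are not known exactly. Their poses are not given: they have to be found in the camera images.
- deck: Fixed sloping top of the green parts washer. Frame: x up the slope (30 deg, away from the robot), y level along the channels to the parking side (robot's left), z outward normal, leaning 30 deg to the robot. Origin over the well's middle, in the plane of the runner surface, 130 mm above the bench. The washer spans here x -84..84, y -89..269, z -74..19 mm. Seat: ledge at z -10, in a recess x -78..78, y -83..83.
- well_floor (a point): Middle of the well's black rubber floor, 70 mm below the deck origin along the deck's normal. The well is 130 mm (deck x) by 140 mm (deck y), its walls square to the slope; its mouth, ringed by the seat ledge, is 60 mm above the floor.
- channel (a point): Middle of the two channels (deck x 0, y 90, z 16 mm). They run from end wall (deck y -83) to end stop (y 263): side walls at deck x -78 and 78; steel lips over them reach in to x -66 and 66, underside at z 16, top at z 19 (end walls too), and hold the hatch captive.
- park (a point): Where the hatch's origin is when it is parked right against the end stop (deck x 0, y 183, z 0 mm), lying on the flat runner surface (z 0), which begins at deck y 83 with a 10 mm step up from the seat. Within 15 mm of this is fully parked.
- hatch: Loose aluminium plate 150 x 160 x 6 mm (deck x, y, z), 0.35 to 0.6 kg, axes along the deck's; origin: centre of its underside. Red grab bar through its middle along x: 84 long, 12 wide (y), z 30..44 mm, on posts at x -37 and 37; grip it across y. It starts on the seat (origin at deck z -10, y 0), 3 mm play all round; it clears the step after 10 mm of lift and meets the lips after 20.
- bearing: Loose steel wheel bearing, cylinder of 52 mm diameter, 37 mm high, black seals, 0.3 to 0.43 kg. Origin: centre of its underside; z its axis. It starts on the well floor under the hatch, axis square to the slope, at deck x -36..-10, y -18..18 mm, and does not slide there.
- bush: Loose brass flanged bush, 28 mm diameter, 22 mm high, on the well floor at its upper side (deck x about 44 mm). Origin: centre of its underside. It stays in the well.
- lamp: Fixed white lamp tube, 22 mm diameter, 350 mm long (its y), origin at its centre. It hangs about 118 mm above the grab bar and 13 mm beyond it, so an upright gripper would strike it: come in along the deck's normal, from the robot's side. Thin posts carry it at its ends, from the back of the washer.
- pan: Fixed round aluminium drip pan, left or right of the washer: rim 200 mm across outside and 35 mm high, wall 3 mm, flat floor about 180 mm across, 4 mm above the bench. Origin: centre of its underside; its yaw means nothing.
- pulley: Loose dark steel pulley, 60 mm diameter, 24 mm high, 0.3 kg, lying in the pan about 52 mm off its centre, on any side. Origin: centre of its underside.
- vise: Fixed blue bench vise on the other side of the washer from the pan: 125 mm wide (y), from x -165 to 65 mm, 150 mm high. Origin: centre of its foot.
- can: Loose spray can standing in front of the washer, 52 mm diameter, 150 mm high. Origin: centre of its underside.
- brush: Loose wooden brush lying in front of the washer, along its x from -88 to 98 mm, 26 mm wide, 22 mm high. Origin on its underside.
There are look-alikes about, which are no part of the job. What is shaped like the pan but black or orange is not meant.

How it is judged:
On the way, in this order (a step that is already met when the one before it is completed fails the run):
1. the hatch is lifted off its seat (z of hatch in the frame of deck above -0.002 m), for 0.1 s.
2. the hatch is slid over to the parking side and lies there on the runner surface, the well quite open (y of hatch in the frame of deck above 0.168 m and z of hatch in the frame of deck between -0.004 and 0.003 m and angle between the z axis of hatch and the z axis of deck, either way round below 0.06 rad), for 0.2 s.
3. the bearing is lifted out of the well (z of bearing in the frame of deck above 0.02 m), for 0.1 s.
At the end, for the whole second after the job is handed in: Hatch at rest flat on the runner surface, 168 mm or more from its seat; bearing at rest flat (7 deg), same side up, on the pan's floor; bush still in the well; pulley within 20 mm, can (upright) and brush within 30 mm of where they were (all of step 2 and linear speed of each of hatch, bearing below 0.02 m/s and horizontal distance between bearing and pan below 0.07 m and height (world z) of bearing below 0.01 m and angle between bearing's own z axis and vertical below 0.12 rad and z of bush in the frame of deck below -0.04 m and distance between bush and deck below 0.13 m and distance of pulley from where it was at the start of the episode below 0.02 m and distance of each of can, brush from where it was at the start of the episode below 0.03 m and angle between can's own z axis and vertical below 0.2 rad); the robot touches nothing.
It fails at once if the robot knocks the lamp (over 10 N) (contact force between any of the arm, the fingers and lamp above 10 N).
It fails at once if the bearing is dropped (falls free at over 0.5 m/s, as from more than 13 mm) or banged into the pan (over 60 N) (contact force between bearing and pan above 60 N or (linear speed of bearing above 0.5 m/s and contact force between the fingers and bearing below 0.3 N)).
It fails at once if the bush is lifted out of the well (z of bush in the frame of deck above -0.02 m).
It fails at once if the pulley is shifted by over 20 mm (distance of pulley from where it was at the start of the episode above 0.02 m).
It fails at once if the spray can or the brush is shifted by over 30 mm, or the can tipped (distance of any of can, brush from where it was at the start of the episode above 0.03 m or angle between can's own z axis and vertical above 0.3 rad).
It also fails if it takes over 61 s, if anything falls off the work surface, if the arm or the gripper's body presses on something with over 40 N, if the wrist force passes 120 N, or if a joint passes its speed limit or range.

ROBOT

A 7-joint arm with a two-finger parallel gripper is mounted at the origin on the work surface. World frame = base frame: x ahead of the robot, y to its left, z up, the work surface at z = 0. Lengths are in m, angles in rad, forces in N, time in s.
With the tool pointing down it reaches from about 0.4 to 0.85 m from the base axis. Payload 10.4 kg.
Tool frame: the origin (TCP) lies between the finger pads; the fingertips stand 22 mm ahead of it and the grasp point (between the pads) lies 3 mm ahead of it; z points along the fingers, y is the line along which they close (so a half turn about z gives the same grasp; the last joint's range is limited). The gripper opens to 85 mm and grips with 20 to 120 N. Pads are 22 mm wide; open, the fingers measure 114 mm over their backs; the gripper's body (76 mm by 85 mm) begins 54 mm behind the grasp point. The pads swing forward as they close: fully open they stand 13 mm farther back than shut.
Start: joints at [1.291, 0.332, -0.065, 1.46, 0.022, 1.35, -0.088], TCP at [0.159, -0.605, 0.253] pointing down, gripper open.
Joint ranges: [-2.6, 2.6], [-0.5, 2.12], [-1.47, 1.34], [0.16, 2.42], [-1.27, 4.41], [0.06, 2.06], [-2.6, 2.6]. Speed limits (rad/s): [2.22, 2.22, 2.79, 2.79, 3.14, 3.14, 3.14].

INTERFACE

Orientations are given as a unit quaternion [x, y, z, w].
In Python, from workcell import manip, camera, ticket, boxes_of, outline_of gives the robot as it stands.
- The arm moves only by the tool carry_out, never from a script. Its argument "deltas" is a list of rows, each a list of 5 numbers: the shift along the tool's x, y, z as a fraction of full scale, then the turn about the tool's z as a fraction of full scale, then the opening, from -1 (shut) to 1 (fully open), so that 0 is half open. In form: [[tx, ty, tz, spin, gripper], ...]. A call has 1 to 20 rows; each row is the pose to reach, as a shift and turn from the pose commanded when the call began, along the tool's axes at that moment; what a row does not reach only later rows make up. Full scale, the value 1, is 150 mm for a shift and 30 degrees for a turn. A row lasts 1/8 s, in which the tool goes at most 62.5 mm and 10.7 degrees, less where a joint would pass 70% of its speed; a pose out of reach is approached as far as the arm can. A call with a number of a shift or a turn outside -1 to 1 is refused whole. A call with a gripper value outside its range is refused whole. The fingers move at their own pace and stop on an object; "force" is the grip in N (left out, the last holds). Time passes only in rows, so rows that repeat a pose let the fingers close. It gives the time, the measured TCP pose, the force, the opening and the grip force at its end, in the units of the state.
- manip.get_obs(): the state, without advancing time (a new reading comes with each control period).
- camera(name): name is "scene" or "top"; returns a dict with "img" (400x640x3 uint8, red, green, blue), "depth" (400x640 float32, m along the optical axis (not along the pixel's ray), 0 where there is no reading), "vertical_fov" (degrees; the focal length in pixels is half the picture's height over the tangent of half this angle, whatever the lens; pixels are square), "cx", "cy" (the principal point, pixels), "R" (3x3) and "t" (3): a world point X has camera coordinates R X + t. Camera axes: x right, y down, z forward; pixel columns grow to the right and rows downward; lengths in m; the calibration is good to about 2 mm. A picture is of the moment at which its call begins.
- ticket.hand_in(): hands the job in; it is judged then, once.
Trained networks look in a picture, given as the dict that the camera call returned (one of the last four; its "shot" number tells which), for a name from the list of things; names that differ only in an ending like _2 or _b are one class to them, and where a whole thing is asked for, a point or a joint stands for the part that bears it (a point fixed in the world has none). Each returns a list of dicts, best first, with "conf" (0 to 1); they miss things now and then, are a little off and sometimes report something else, mostly with a low value. They report only what shows in the picture. A call takes as long as a camera call. They do not tell look-alikes from the thing itself.
- boxes_of(query, picture): "position" ([x, y, z] in m, in world coordinates, good to about 4 mm: the middle of the surface that is visible of it).
- outline_of(query, picture): "region" (400x640 bool, what is visible of it).
The state is a dict: "clock": time; "joint_pos": joint angles; "joint_velocities": joint speeds; "tau": joint torques, N m; "position": TCP position; "ee_rot": TCP orientation; "ft_force": force on the tool from outside, world axes, zero at the start; "torque": the same for the moment, N m; "grip_width": opening from 0.0 (shut) to 1.0 (fully open); "grasp_force": force on a finger pad.
Only numpy, scipy, OpenCV 4.12 (cv2) and the standard library are available. Lean on these libraries where they do the work, as an engineer would, in place of code of your own. Each camera call takes 0.05 s, during which the arm holds its last target. There are 200 camera calls.

## Working session

There is one attempt and no reset: what is moved stays moved. The work goes in short steps, Python scripts to look and compute and a tool call to move; the robot and the scene stay as the last step left them, time stands still between calls to the robot, and variables do not carry over. Pictures are saved under pics/ and viewed, at most 10 in all, crops included, and the job is handed in when it is done.

Besides the shell and the picture viewer there is one more tool, called after "Emit:" as name(argument=value, ...), one argument or row to a line, values as JSON. carry_out: Moves the arm, as the interface text tells. Its arguments: {"type":"object","properties":{"deltas":{"type":"array","items":{"type":"array","items":{"type":"number"}}},"force":{"type":"number"}},"required":["deltas"]}

```bash
mkdir -p pics
cat > h.py <<'E'
import numpy as np, cv2
from workcell import manip, camera, ticket, boxes_of, outline_of
from scipy.spatial.transform import Rotation as R
def K(p):
    f=200/np.tan(np.radians(p["vertical_fov"])/2); return f
def cloud(p):
    f=K(p); v,u=np.mgrid[0:400,0:640]; d=p["depth"]
    c=np.stack([(u-p["cx"])/f*d,(v-p["cy"])/f*d,d],-1)
    w=(c-np.array(p["t"]))@np.array(p["R"]); w[d==0]=np.nan; return w
def proj(p,X):
    c=np.array(p["R"])@np.array(X)+np.array(p["t"]); return c[:2]/c[2]*K(p)+[p["cx"],p["cy"]]
def save(p,n): cv2.imwrite("pics/"+n,p["img"][...,::-1])
E
python3 - <<'E'
from h import *
o=manip.get_obs(); print(o)
for n in("scene","top"):
    p=camera(n); save(p,n+"0.png"); print(n,p["vertical_fov"],np.array(p["R"]).round(2).tolist(),p["t"])
    for q in["deck","hatch","lamp","pan","pulley","vise","can","brush"]:
        print(q,[(round(b["conf"],2),np.round(b["position"],3).tolist(),proj(p,b["position"]).astype(int).tolist()) for b in boxes_of(q,p)[:4]])
E
```

```text
{'clock': 0.0, 'joint_pos': array([ 1.29142449,  0.33285589, -0.06469794,  1.46093196,  0.02157551,
        1.34992318, -0.08852123]), 'joint_velocities': array([-2.64891249e-04,  4.74800561e-04,  1.72998633e-03, -8.22089340e-05,
        8.63848489e-04, -6.70983692e-05,  3.74071091e-04]), 'tau': array([ 4.82711730e-04, -6.25452805e+01,  4.92941123e-02, -3.91599476e+01,
        1.61906413e-02,  1.00878283e-02,  2.61393450e-05]), 'position': array([ 0.1586381 , -0.60417158,  0.25253036]), 'ee_rot': array([ 9.91770088e-01,  1.28029629e-01, -1.12983200e-04, -7.03003070e-04]), 'ft_force': array([0.04184532, 0.11584995, 0.15194738]), 'torque': array([0.01388711, 0.00778246, 0.01218973]), 'grasp_force': 0.0, 'grip_width': 0.995472469571607}
scene 48.21695794077641 [[0.7, 0.71, 0.02], [0.5, -0.47, -0.72], [-0.51, 0.51, -0.69]] [-0.28568576 -0.18712633  1.96177625]
deck [(0.58, [0.613, -0.02, 0.133], [351, 210]), (0.41, [0.559, -0.353, 0.022], [269, 274])]
hatch [(0.82, [0.558, -0.091, 0.125], [325, 213]), (0.22, [0.567, -0.019, 0.279], [344, 171])]
lamp [(0.62, [0.566, -0.02, 0.276], [344, 1
[... 382 characters left out ...]
rush []
top 46.59073107362841 [[-0.01, -1.0, -0.0], [-0.98, 0.01, -0.18], [0.18, -0.0, -0.98]] [-0.09591253  0.50786859  1.35445366]
deck [(0.94, [0.549, 0.052, 0.142], [267, 182])]
hatch [(0.68, [0.553, -0.088, 0.121], [317, 182])]
lamp [(0.64, [0.554, 0.004, 0.281], [280, 167]), (0.32, [0.55, 0.05, 0.142], [268, 181])]
pan [(0.97, [0.355, -0.585, 0.008], [481, 253]), (0.82, [0.497, -0.355, 0.001], [403, 207]), (0.73, [0.247, -0.334, 0.006], [399, 289]), (0.61, [0.745, -0.404, 0.002], [415, 131])]
pulley [(0.59, [0.554, -0.349, 0.02], [401, 188])]
vise [(0.61, [0.444, 0.327, 0.148], [167, 219])]
can [(0.68, [0.358, -0.118, 0.129], [328, 249])]
brush [(0.61, [0.37, 0.14, 0.024], [242, 249])]
```

View pics/scene0.png

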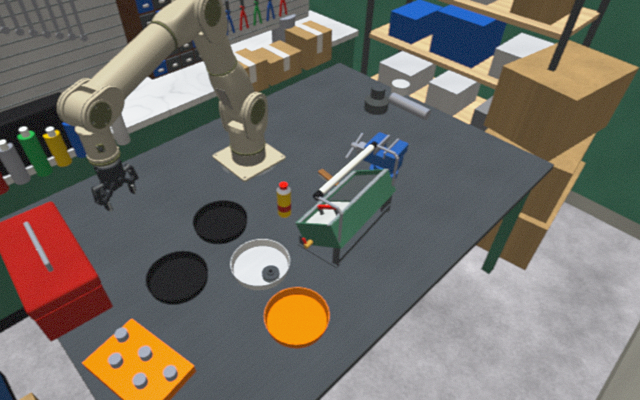

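View pics/top0.png

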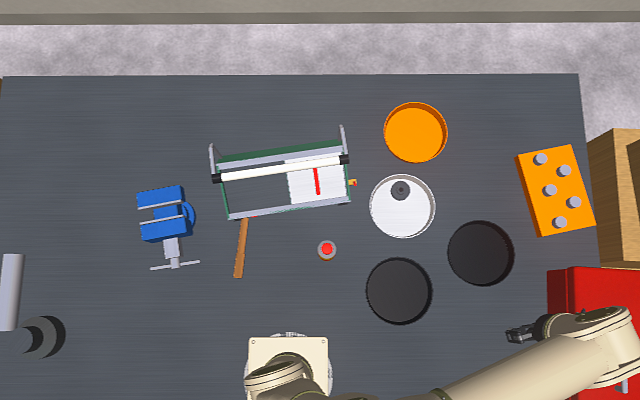

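The top view shows the aluminium pan at about (403,207), with the pulley in it at (401,188). The look-alikes are the two black pans at (399,289) and (481,253) and the orange one at (415,131). The hatch is at (317,182) with its red bar, the lamp crosses above it, and the vise is on the left. I'll measure the deck frame next, and check that the tool can be tilted.

View pics/crop1.png

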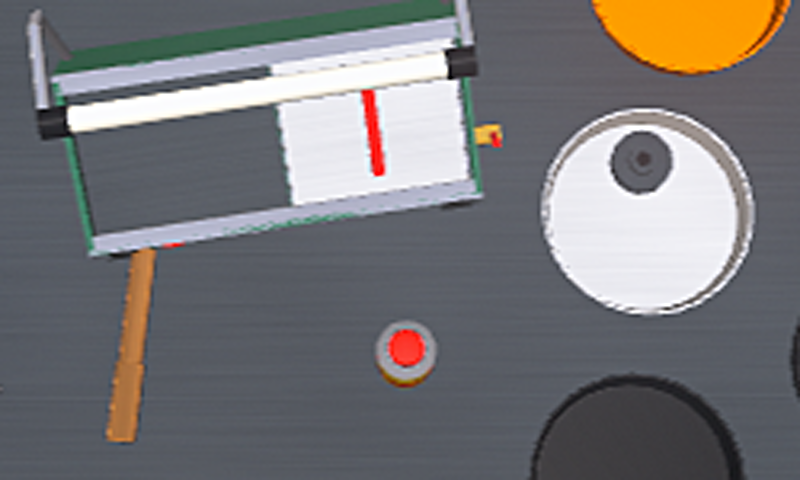

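The tool frame only needs a small spin to line its x up with the slope, which has an azimuth of about 8.2°. I'll move to free space in front of the washer, then see how the arm behaves when I try to tilt it.

Emit:
carry_out(
  deltas=[
    [0.35,-0.38,-0.2,0.217,1],
    [0.7,-0.75,-0.35,0.217,1],
    [0.77,-0.83,-0.37,0.217,1],
    [0.77,-0.83,-0.37,0.217,1],
  ],
)

```text
clock: 1.7
position: [0.2419, -0.4522, 0.3109]
ee_rot: [0.997, 0.074, 0.001, 0.001]
ft_force: [-0.7, -0.1, -0.2]
grip_width: 1.001
grasp_force: 0.0
```

Emit:
carry_out(
  deltas=[
    [0.3,-0.4,-0.2,0,1],
    [0.6,-0.8,-0.38,0,1],
    [0.67,-0.91,-0.38,0,1],
  ],
)

```text
clock: 2.08
position: [0.3195, -0.3043, 0.3668]
ee_rot: [0.997, 0.071, 0.0, 0.001]
ft_force: [0.8, 0.3, -0.1]
grip_width: 1.001
grasp_force: 0.0
```

Emit:
carry_out(
  deltas=[
    [0.3,-0.4,-0.2,0,1],
    [0.6,-0.8,-0.38,0,1],
    [0.67,-0.91,-0.38,0,1],
    [0.67,-0.91,-0.38,0,1],
  ],
)

```text
clock: 2.58
position: [0.4005, -0.153, 0.4239]
ee_rot: [0.997, 0.075, 0.001, 0.0]
ft_force: [0.3, -2.1, -0.1]
grip_width: 1.001
grasp_force: 0.0
```

Emit:
carry_out(
  deltas=[
    [0,0,-0.4,0,1],
    [0,0,-0.8,0,1],
    [0,0,-1,0,1],
    [0,0,-1,0,1],
  ],
)

```text
clock: 3.08
position: [0.399, -0.1575, 0.5741]
ee_rot: [0.998, 0.071, 0.001, 0.0]
ft_force: [0.4, -1.3, -0.3]
grip_width: 1.001
grasp_force: 0.0
```

Emit:
carry_out(
  deltas=[
    [0.3,0,-0.4,0,1],
    [0.6,0,-0.8,0,1],
    [0.9,0,-1,0,1],
    [1,0,-1,0,1],
  ],
)

```text
clock: 3.58
position: [0.4502, -0.1652, 0.6099]
ee_rot: [0.998, 0.069, 0.008, -0.01]
ft_force: [0.0, -1.5, -0.8]
grip_width: 1.001
grasp_force: 0.0
```

```bash
python3 -c "
from h import *
o=manip.get_obs();print(o['joint_pos'].round(3),o['position'],o['ee_rot'].round(4))"
```

```text
[ 0.045  0.083  0.261  1.014 -0.052  2.04  -1.153] [ 0.4502133  -0.1652189   0.60986616] [ 0.9976  0.0686  0.0081 -0.0102]
```

Emit:
carry_out(
  deltas=[
    [0,0,0,0,1],
    [0,0,0,0,1],
  ],
)

```text
clock: 3.82
position: [0.45, -0.1635, 0.6103]
ee_rot: [0.997, 0.07, 0.008, -0.01]
ft_force: [-0.2, -0.3, 1.0]
grip_width: 0.998
grasp_force: 0.0
```

Emit:
carry_out(
  deltas=[
    [0,0,-0.5,0,1],
    [0,0,-1,0,1],
    [0,0,-1,0,1],
    [0,0,-1,0,1],
  ],
)

```text
clock: 4.32
position: [0.443, -0.1628, 0.6515]
ee_rot: [0.997, 0.07, 0.044, 0.003]
ft_force: [0.2, -0.9, -0.4]
grip_width: 0.998
grasp_force: 0.0
```

```bash
python3 -c "
from h import *
o=manip.get_obs();print(o['joint_pos'].round(3),o['position'],o['ee_rot'].round(4))
print(R.from_quat(o['ee_rot']).as_matrix().round(3))"
```

```text
[-0.416  0.056  0.763  0.96  -0.077  2.058 -1.125] [ 0.44300413 -0.16279415  0.65151755] [0.9966 0.0695 0.0436 0.0031]
[[ 0.987  0.138  0.087]
 [ 0.139 -0.99  -0.   ]
 [ 0.086  0.012 -0.996]]
```

Out-of-reach commands do tilt the tool outward, and the commanded pose keeps that tilt. I'll continue until it reaches 30°.

Emit:
carry_out(
  deltas=[
    [0.3,0,-0.5,0,1],
    [0.5,0,-1,0,1],
    [0.5,0,-1,0,1],
    [0.5,0,-1,0,1],
  ],
)

```text
clock: 4.82
position: [0.485, -0.147, 0.6816]
ee_rot: [0.994, 0.068, 0.078, 0.015]
ft_force: [0.8, -0.0, 0.4]
grip_width: 1.001
grasp_force: 0.0
```

Emit:
carry_out(
  deltas=[
    [0,0,-1,0,1],
    [0,0,-1,0,1],
    [0,0,-1,0,1],
    [0,0,-1,0,1],
  ],
)

```text
clock: 5.32
position: [0.4563, -0.1396, 0.7183]
ee_rot: [0.991, 0.068, 0.114, 0.027]
ft_force: [1.2, -0.8, -0.2]
grip_width: 1.0
grasp_force: 0.0
```

```bash
python3 -c "
from h import *
o=manip.get_obs();print(o['joint_pos'].round(3),o['position'],o['ee_rot'].round(4))
print(R.from_quat(o['ee_rot']).as_matrix().round(3))"
```

```text
[-0.505  0.063  0.82   0.805 -0.09   2.058 -1.176] [ 0.456266   -0.13962181  0.71833365] [0.9907 0.0683 0.1142 0.0274]
[[ 0.965  0.129  0.23 ]
 [ 0.142 -0.989 -0.039]
 [ 0.222  0.07  -0.972]]
```

Emit:
carry_out(
  deltas=[
    [0,-0.4,0,0,1],
    [0,-0.8,0,0,1],
    [0,-1,0,0,1],
  ],
)

```text
clock: 5.7
position: [0.4368, 0.0124, 0.707]
ee_rot: [0.991, 0.071, 0.114, 0.028]
ft_force: [-0.1, -1.0, 0.6]
grip_width: 1.002
grasp_force: 0.0
```

Emit:
carry_out(
  deltas=[
    [0,-0.4,-0.3,0,1],
    [0,-0.8,-0.8,0,1],
    [0,-1,-1,0,1],
    [0,-1,-1,0,1],
  ],
)

```text
clock: 6.2
position: [0.4168, 0.0394, 0.7245]
ee_rot: [0.989, 0.069, 0.131, 0.031]
ft_force: [-0.1, 0.1, 0.4]
grip_width: 1.001
grasp_force: 0.0
```

```bash
cat > st.py <<'E'
from h import *
o=manip.get_obs();print(o['clock'],o['joint_pos'].round(3),o['position'].round(4))
print(R.from_quat(o['ee_rot']).as_matrix().round(3))
E
python3 st.py
```

```text
6.2 [-0.009 -0.055 -0.253  0.892  0.11   2.054 -1.632] [0.4168 0.0394 0.7245]
[[ 0.956  0.128  0.263]
 [ 0.144 -0.989 -0.044]
 [ 0.254  0.08  -0.964]]
```

Emit:
carry_out(
  deltas=[
    [0,-0.4,0.1,0,1],
    [0,-0.8,0.2,0,1],
    [0,-1,0.2,0,1],
  ],
)

```text
clock: 6.58
position: [0.4051, 0.1881, 0.6821]
ee_rot: [0.989, 0.069, 0.13, 0.032]
ft_force: [-0.1, -0.5, 0.3]
grip_width: 1.004
grasp_force: 0.0
```

Emit:
carry_out(
  deltas=[
    [0.5,0,-1,0,1],
    [0.5,0,-1,0,1],
    [0.5,0,-1,0,1],
    [0.5,0,-1,0,1],
    [0.5,0,-1,0,1],
    [0.5,0,-1,0,1],
  ],
)

```text
clock: 7.32
position: [0.4571, 0.2047, 0.6983]
ee_rot: [0.989, 0.098, 0.11, 0.013]
ft_force: [2.3, 0.1, -0.8]
grip_width: 0.995
grasp_force: 0.0
```

```bash
python3 st.py
```

```text
7.325 [-1.299  0.136  0.913  0.807 -0.019  2.047 -1.784] [0.4571 0.2047 0.6983]
[[ 0.956  0.191  0.221]
 [ 0.197 -0.98  -0.005]
 [ 0.215  0.048 -0.975]]
```

Emit:
carry_out(
  deltas=[
    [0.4,0,0.1,0,1],
    [0.8,0,0.2,0,1],
    [1,0,0.25,0,1],
  ],
)

```text
clock: 7.7
position: [0.582, 0.2328, 0.678]
ee_rot: [0.987, 0.103, 0.12, 0.009]
ft_force: [-1.5, 3.3, 1.4]
grip_width: 1.002
grasp_force: 0.0
```

Emit:
carry_out(
  deltas=[
    [0.4,0,0.1,0,1],
    [0.8,0,0.2,0,1],
    [1,0,0.25,0,1],
  ],
)

```text
clock: 8.07
position: [0.6798, 0.2441, 0.6309]
ee_rot: [0.987, 0.099, 0.13, 0.002]
ft_force: [0.3, -1.5, -0.1]
grip_width: 0.999
grasp_force: 0.0
```

Emit:
carry_out(
  deltas=[
    [0.4,0,0.1,0,1],
    [0.8,0,0.2,0,1],
    [1,0,0.25,0,1],
  ],
)

```text
clock: 8.45
position: [0.7523, 0.2471, 0.585]
ee_rot: [0.982, 0.097, 0.16, 0.0]
ft_force: [-0.8, 0.1, 0.5]
grip_width: 1.004
grasp_force: 0.0
```

```bash
python3 st.py
```

```text
8.45 [-0.501  0.824  1.258  0.162 -1.057  1.942 -1.639] [0.7523 0.2471 0.585 ]
[[ 0.93   0.191  0.314]
 [ 0.191 -0.981  0.03 ]
 [ 0.314  0.032 -0.949]]
```

Emit:
carry_out(
  deltas=[
    [0.5,0,0.1,0,1],
    [1,0,0.3,0,1],
    [1,0,0.3,0,1],
  ],
)

```text
clock: 8.82
position: [0.8172, 0.2509, 0.5339]
ee_rot: [0.978, 0.098, 0.184, -0.005]
ft_force: [-0.6, 0.2, -0.4]
grip_width: 0.999
grasp_force: 0.0
```

Emit:
carry_out(
  deltas=[
    [0.5,0,0.1,0,1],
    [1,0,0.3,0,1],
    [1,0,0.3,0,1],
  ],
)

```text
clock: 9.2
position: [0.8703, 0.2534, 0.4917]
ee_rot: [0.973, 0.099, 0.209, -0.009]
ft_force: [0.2, 0.4, 0.1]
grip_width: 1.003
grasp_force: 0.0
```

```bash
python3 st.py
```

```text
9.2 [-0.442  0.97   1.269  0.162 -1.124  1.696 -1.613] [0.8703 0.2534 0.4917]
[[ 0.893  0.196  0.405]
 [ 0.188 -0.98   0.06 ]
 [ 0.409  0.023 -0.912]]
```

Emit:
carry_out(
  deltas=[
    [0.5,0,0.1,0,1],
    [1,0,0.3,0,1],
    [1,0,0.3,0,1],
  ],
)

```text
clock: 9.57
position: [0.9141, 0.2545, 0.4576]
ee_rot: [0.967, 0.099, 0.235, -0.014]
ft_force: [0.2, 1.2, -0.5]
grip_width: 1.005
grasp_force: 0.0
```

Emit:
carry_out(
  deltas=[
    [1,0,0.3,0,1],
    [1,0,0.3,0,1],
  ],
)

```text
clock: 9.82
position: [0.9466, 0.2555, 0.4372]
ee_rot: [0.96, 0.099, 0.26, -0.018]
ft_force: [0.3, -0.1, 0.0]
grip_width: 1.005
grasp_force: 0.0
```

```bash
python3 st.py
```

```text
9.825 [-0.41   1.058  1.27   0.162 -1.156  1.502 -1.596] [0.9466 0.2555 0.4372]
[[ 0.845  0.2    0.497]
 [ 0.181 -0.98   0.086]
 [ 0.504  0.017 -0.864]]
```

Emit:
carry_out(
  deltas=[
    [-0.3,0.14,-0.35,0.11,1],
    [-0.64,0.28,-0.69,0.11,1],
    [-0.64,0.28,-0.69,0.11,1],
  ],
)

```text
clock: 10.2
position: [0.8351, 0.1957, 0.4788]
ee_rot: [0.962, 0.072, 0.26, -0.025]
ft_force: [-0.5, -0.1, 4.9]
grip_width: 0.999
grasp_force: 0.0
```

Emit:
carry_out(
  deltas=[
    [-0.3,0.14,-0.35,0,1],
    [-0.64,0.28,-0.69,0,1],
    [-0.64,0.28,-0.69,0,1],
  ],
)

```text
clock: 10.58
position: [0.7074, 0.1305, 0.5203]
ee_rot: [0.962, 0.07, 0.261, -0.027]
ft_force: [0.5, 1.0, 0.7]
grip_width: 1.001
grasp_force: 0.0
```

```bash
python3 st.py; python3 -c "
from h import *
p=camera('scene');save(p,'s2.png')"
```

```text
10.575 [-1.219  0.338  1.326  1.25  -0.437  1.273 -1.405] [0.7074 0.1305 0.5203]
[[ 0.854  0.149  0.498]
 [ 0.121 -0.989  0.088]
 [ 0.506 -0.015 -0.863]]
```

View pics/s2.png

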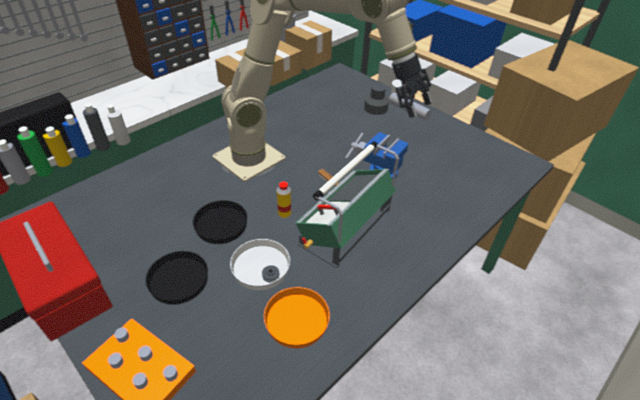

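The tool keeps its 30° tilt, with the gripper at pixel (410,90), and the elbow is high and clear. I'll bring it round in front of the hatch.

Emit:
carry_out(
  deltas=[
    [-0.35,0.23,-0.12,0,1],
    [-0.69,0.46,-0.23,0,1],
    [-0.69,0.46,-0.23,0,1],
  ],
)

```text
clock: 11.0
position: [0.6246, 0.0601, 0.4966]
ee_rot: [0.966, 0.068, 0.249, -0.026]
ft_force: [-0.7, -1.7, -0.6]
grip_width: 0.996
grasp_force: 0.0
```

Emit:
carry_out(
  deltas=[
    [-0.35,0.23,-0.12,0,1],
    [-0.69,0.46,-0.23,0,1],
    [-0.69,0.46,-0.23,0,1],
  ],
)

```text
clock: 11.38
position: [0.5276, -0.0263, 0.4744]
ee_rot: [0.966, 0.066, 0.248, -0.025]
ft_force: [0.1, 0.7, 0.3]
grip_width: 1.0
grasp_force: 0.0
```

Emit:
carry_out(
  deltas=[
    [-0.35,0.23,-0.12,0,1],
    [-0.69,0.46,-0.23,0,1],
    [-0.69,0.46,-0.23,0,1],
    [-0.69,0.46,-0.23,0,1],
  ],
)

```text
clock: 11.88
position: [0.4368, -0.1027, 0.4567]
ee_rot: [0.966, 0.069, 0.25, -0.027]
ft_force: [-0.5, -0.4, 0.2]
grip_width: 1.001
grasp_force: 0.0
```

```bash
cat >> h.py <<'E'
az=np.radians(8.2); c,s_=np.cos(np.pi/6),.5
D=np.array([[c*np.cos(az),c*np.sin(az),s_],[-np.sin(az),np.cos(az),0],[-s_*np.cos(az),-s_*np.sin(az),c]]).T
O=np.array([.567,-.083,.130])
def W(d): return O+D@np.array(d)
def go(x):
    o=manip.get_obs(); M=R.from_quat(o['ee_rot']).as_matrix(); return (M.T@(np.array(x)-o['position'])/.15).round(3)
E
python3 st.py; python3 -c "
from h import *
o=manip.get_obs(); print('deckpos',(D.T@(o['position']-O)).round(4))
print((D.T@R.from_quat(o['ee_rot']).as_matrix()).round(3))
print(W([-.006,0,.10]),go(W([-.006,0,.10])),go(W([-.006,0,.030])))"
```

```text
11.875 [-0.311 -0.499  0.363  1.856  0.06   1.259 -1.378] [ 0.4368 -0.1027  0.4567]
[[ 0.866  0.147  0.478]
 [ 0.12  -0.989  0.087]
 [ 0.486 -0.018 -0.874]]
deckpos [ 0.0493 -0.0009  0.3488]
[[ 1.    -0.005 -0.016]
 [-0.005 -1.     0.018]
 [-0.016 -0.018 -1.   ]]
[ 0.51236816 -0.09087257  0.21360254] [-0.342  0.026  1.664] [-0.334  0.034  2.131]
```

Emit:
carry_out(
  deltas=[
    [-0.2,0.02,0.2,0,1],
    [-0.34,0.03,0.5,0,1],
    [-0.34,0.03,0.8,0,1],
    [-0.34,0.03,0.8,0,1],
  ],
)

```text
clock: 12.38
position: [0.4506, -0.1018, 0.3237]
ee_rot: [0.966, 0.069, 0.247, -0.027]
ft_force: [0.7, 0.2, 0.9]
grip_width: 0.999
grasp_force: 0.0
```

```bash
cat >> st.py <<'E'
print('deckpos',(D.T@(o['position']-O)).round(4),(D.T@R.from_quat(o['ee_rot']).as_matrix()).round(3).tolist(),'f',o['ft_force'].round(1),o['grip_width'])
import sys
if len(sys.argv)>1: print(go(W([float(a) for a in sys.argv[1:4]])))
E
python3 st.py -.006 0 .030
```

```text
12.375 [-0.159 -0.431  0.315  2.101 -0.039  0.977 -1.254] [ 0.4506 -0.1018  0.3237]
[[ 0.869  0.147  0.473]
 [ 0.12  -0.989  0.087]
 [ 0.48  -0.019 -0.877]]
deckpos [-0.0053 -0.002   0.2267] [[1.0, -0.005, -0.023], [-0.005, -1.0, 0.019], [-0.023, -0.019, -1.0]] f [0.7 0.2 0.9] 0.9985128874944569
[0.025 0.011 1.311]
```

Emit:
carry_out(
  deltas=[
    [0,0,0.35,0,0],
    [0.01,0,0.7,0,0],
    [0.02,0,0.9,0,0],
    [0.02,0,0.9,0,0],
  ],
)

```text
clock: 12.88
position: [0.5185, -0.0899, 0.2096]
ee_rot: [0.966, 0.07, 0.248, -0.027]
ft_force: [0.0, -0.3, -0.1]
grip_width: 0.5
grasp_force: 0.0
```

```bash
python3 st.py -.006 0 .030
python3 -c "
from h import *
p=camera('scene');cv2.imwrite('pics/s3.png',cv2.resize(p['img'][120:280,240:440],(800,640),interpolation=cv2.INTER_CUBIC)[:600,:,::-1])"
```

```text
12.875 [-0.246 -0.177  0.406  2.171 -0.159  0.663 -1.154] [ 0.5185 -0.0899  0.2096]
[[ 0.867  0.148  0.475]
 [ 0.121 -0.989  0.087]
 [ 0.483 -0.017 -0.876]]
deckpos [-0.0026  0.0001  0.0934] [[1.0, -0.004, -0.02], [-0.004, -1.0, 0.018], [-0.02, -0.018, -1.0]] f [ 0.  -0.3 -0.1] 0.500087093504403
[-0.014  0.008  0.423]
```

View pics/s3.png

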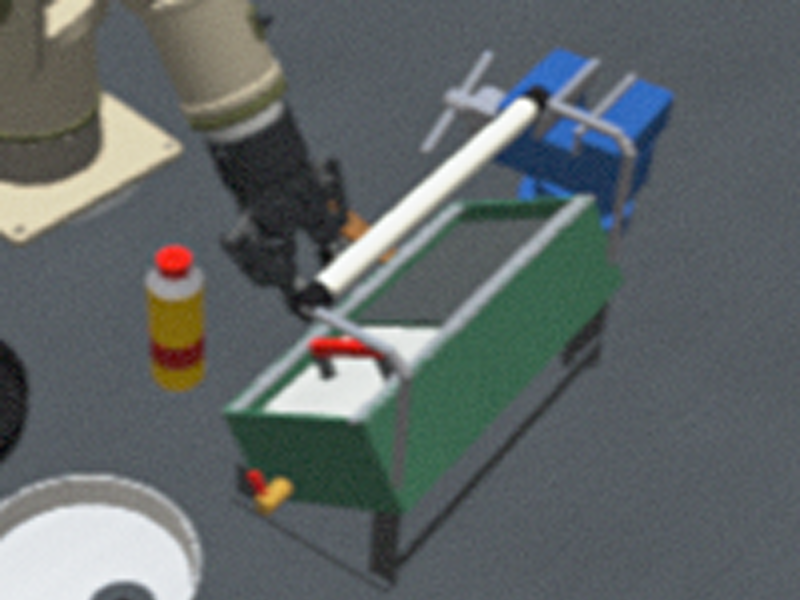

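The gripper, at about crop pixel (290,240), lines up with the bar at (345,347), under and in front of the lamp. I'll descend and grip.

Emit:
carry_out(
  deltas=[
    [-0.01,0.005,0.25,0,0],
    [-0.02,0.008,0.42,0,0],
    [-0.02,0.008,0.42,0,0],
    [-0.02,0.008,0.42,0,-1],
    [-0.02,0.008,0.42,0,-1],
    [-0.02,0.008,0.42,0,-1],
    [-0.02,0.008,0.42,0,-1],
  ],
  force=60,
)

```text
clock: 13.8
position: [0.5464, -0.0872, 0.1555]
ee_rot: [0.965, 0.069, 0.25, -0.027]
ft_force: [-8.4, 0.4, 10.8]
grip_width: 0.127
grasp_force: 58.6
```

```bash
python3 st.py
```

```text
13.8 [-0.286 -0.03   0.459  2.182 -0.315  0.526 -1.016] [ 0.5464 -0.0872  0.1555]
[[ 0.865  0.146  0.48 ]
 [ 0.119 -0.989  0.086]
 [ 0.487 -0.017 -0.873]]
deckpos [-0.0055 -0.0012  0.0326] [[1.0, -0.005, -0.015], [-0.005, -1.0, 0.017], [-0.015, -0.017, -1.0]] f [-8.4  0.4 10.8] 0.12678192083384948
```

Emit:
carry_out(
  deltas=[
    [0,0,-0.05,0,-1],
    [0,0,-0.1,0,-1],
    [0,0,-0.1,0,-1],
  ],
)

```text
clock: 14.18
position: [0.5393, -0.0882, 0.1679]
ee_rot: [0.965, 0.069, 0.25, -0.027]
ft_force: [4.2, 0.8, 0.8]
grip_width: 0.128
grasp_force: 59.5
```

```bash
python3 st.py
```

```text
14.175 [-0.282 -0.068  0.452  2.184 -0.268  0.555 -1.057] [ 0.5393 -0.0882  0.1679]
[[ 0.865  0.146  0.479]
 [ 0.12  -0.989  0.086]
 [ 0.487 -0.017 -0.873]]
deckpos [-0.0054 -0.0012  0.0469] [[1.0, -0.005, -0.015], [-0.005, -1.0, 0.017], [-0.015, -0.017, -1.0]] f [4.2 0.8 0.8] 0.12782568400192096
```

Emit:
carry_out(
  deltas=[
    [0.015,0,0,0,-1],
    [0.015,-0.2,0.003,0,-1],
    [0.015,-0.5,0.008,0,-1],
    [0.015,-0.8,0.014,0,-1],
    [0.015,-1,0.017,0,-1],
    [0.015,-1,0.017,0,-1],
  ],
)

```text
clock: 14.92
position: [0.5187, 0.0625, 0.1665]
ee_rot: [0.966, 0.071, 0.247, -0.027]
ft_force: [0.4, -0.6, -3.3]
grip_width: 0.126
grasp_force: 59.3
```

```bash
python3 st.py
```

```text
14.925 [-0.364 -0.128  0.137  2.245  0.076  0.522 -1.704] [0.5187 0.0625 0.1665]
[[ 0.868  0.15   0.474]
 [ 0.123 -0.989  0.086]
 [ 0.482 -0.017 -0.876]]
deckpos [-0.0052  0.1509  0.0452] [[1.0, -0.002, -0.021], [-0.002, -1.0, 0.018], [-0.021, -0.018, -1.0]] f [ 0.4 -0.6 -3.3] 0.1263831894790773
```

Emit:
carry_out(
  deltas=[
    [0,-0.12,0.002,0,-1],
    [0,-0.195,0.004,0,-1],
    [0,-0.195,0.012,0,-1],
    [0,-0.195,0.022,0,-1],
    [0,-0.195,0.022,0,-1],
  ],
)

```text
clock: 15.55
position: [0.5169, 0.0888, 0.1651]
ee_rot: [0.966, 0.068, 0.248, -0.026]
ft_force: [-8.3, -1.7, 3.2]
grip_width: 0.119
grasp_force: 60.6
```

```bash
python3 st.py
```

```text
15.55 [-0.376 -0.118  0.081  2.241  0.134  0.52  -1.823] [0.5169 0.0888 0.1651]
[[ 0.867  0.145  0.476]
 [ 0.119 -0.989  0.085]
 [ 0.483 -0.017 -0.875]]
deckpos [-0.0042  0.1772  0.043 ] [[1.0, -0.006, -0.019], [-0.006, -1.0, 0.016], [-0.019, -0.016, -1.0]] f [-8.3 -1.7  3.2] 0.11902709120345066
```

Emit:
carry_out(
  deltas=[
    [0,0,0,0,-0.4],
    [0,0,0,0,0],
    [0,0,-0.3,0,0],
    [0,0,-0.6,0,0],
    [0,0,-0.9,0,0],
    [0,0,-0.9,0,0],
  ],
)

```text
clock: 16.3
position: [0.4536, 0.0784, 0.2877]
ee_rot: [0.965, 0.069, 0.252, -0.028]
ft_force: [1.0, 0.7, 0.5]
grip_width: 0.502
grasp_force: 0.0
```

```bash
python3 st.py
python3 - <<'E'
from h import *
for n in("scene","top"):
    p=camera(n); w=cloud(p)
    save(p,n+"4.png")
    for q in("hatch","bearing","bush"):
        for b in outline_of(q,p)[:2]:
            P=w[b["region"]]; P=P[~np.isnan(P).any(1)]; d=(P-O)@D
            print(n,q,round(b["conf"],2),len(P),'deck med',np.median(d,0).round(4),'p2',np.percentile(d,3,axis=0).round(3),'p98',np.percentile(d,97,axis=0).round(3))
p_=camera("top")
cv2.imwrite('pics/t4.png',np.hstack([cv2.resize(p_['img'][130:240,200:370],(510,330)),cv2.resize(camera("scene")['img'][140:280,280:410],(290,330))])[...,::-1])
E
```

```text
16.3 [-0.376 -0.419  0.043  2.195  0.122  0.86  -1.816] [0.4536 0.0784 0.2877]
[[ 0.863  0.146  0.483]
 [ 0.118 -0.989  0.088]
 [ 0.491 -0.019 -0.871]]
deckpos [0.0016 0.1759 0.1811] [[1.0, -0.006, -0.011], [-0.006, -1.0, 0.018], [-0.011, -0.018, -1.0]] f [1.  0.7 0.5] 0.5022618923300471
scene hatch 0.68 616 deck med [-0.005   0.1674  0.0067] p2 [-0.071  0.097  0.003] p98 [0.045 0.248 0.043]
scene hatch 0.56 5336 deck med [ 0.0751  0.0276 -0.0135] p2 [-0.08  -0.095 -0.14 ] p98 [0.123 0.26  0.131]
scene bearing 0.38 5525 deck med [ 0.0719  0.0322 -0.0155] p2 [-0.1   -0.095 -0.143] p98 [0.121 0.261 0.131]
top hatch 0.8 1780 deck med [-0.0088  0.1738  0.0054] p2 [-0.059  0.103  0.   ] p98 [0.06  0.252 0.044]
top hatch 0.74 5837 deck med [0.0656 0.0442 0.0093] p2 [-0.077 -0.086 -0.074] p98 [0.107 0.261 0.133]
top bearing 0.69 244 deck med [-0.0125 -0.0064 -0.0361] p2 [-0.037 -0.029 -0.051] p98 [ 0.008  0.015 -0.031]
top bearing 0.6 3140 deck med [-0.0577  0.4299  0.0293] p2 [-0.186  0.377 -0.079] p98 [0.029 0.495 0.069]
```

View pics/t4.png

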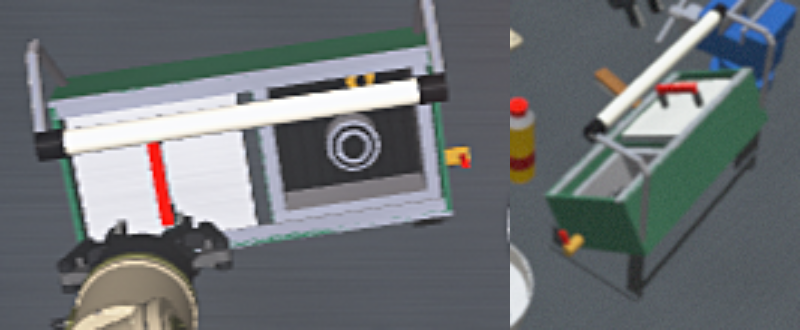

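The hatch is parked flat at deck y of about 0.175. The bearing shows at zoomed pixel (353,145) and the bush at (360,80). Next I'll refine the bearing position.

```bash
python3 - <<'E'
from h import *
p=camera("top"); w=cloud(p)
print([(round(b["conf"],2),((b["position"]-O)@D).round(4)) for b in boxes_of("bearing",p)[:3]])
b=outline_of("bearing",p)[0]; m=b["region"]; print(m.sum())
d=(w[m]-O)@D; d=d[~np.isnan(d).any(1)]; t=d[abs(d[:,2]+.033)<.005]
(c,r)=cv2.minEnclosingCircle(t[:,:2].astype(np.float32)); print(len(t),c,r,t.min(0),t.max(0))
# all pts near with that height irrespective of mask
d=(w-O)@D; k=(abs(d[...,2]+.034)<.006)&(abs(d[...,0])<.06)&(abs(d[...,1])<.06); t=d[k]
(c,r)=cv2.minEnclosingCircle(t[:,:2].astype(np.float32)); print(len(t),c,r,t.mean(0),t.min(0),t.max(0))
# well interior: floor / walls
img=p["img"]; 
f=d[(abs(d[...,2]+.07)<.006)&(abs(d[...,0])<.09)&(abs(d[...,1])<.09)]; print('floor',len(f),f.min(0),f.max(0),np.median(f[:,2]))
E
python3 st.py -.015 -.007 .06
```

```text
[(0.67, array([-0.0133, -0.0024, -0.0344]))]
269
175 (-0.014763522893190384, -0.0072455694898962975) 0.025743793696165085 [-0.03798915 -0.03164396 -0.0379902 ] [ 0.00994982  0.01684632 -0.02854112]
212 (-0.01581755094230175, -0.007182044442743063) 0.026449156925082207 [-0.01544213 -0.00722726 -0.03500409] [-0.04194982 -0.03164396 -0.03998425] [ 0.00994982  0.01684632 -0.02850708]
floor 967 [-0.06647433 -0.0803256  -0.07599543] [ 0.08576959  0.08685112 -0.06401937] -0.07100611869028703
16.95 [-0.376 -0.413  0.043  2.198  0.122  0.858 -1.817] [0.4528 0.0783 0.2833]
[[ 0.867  0.146  0.477]
 [ 0.12  -0.989  0.086]
 [ 0.484 -0.017 -0.875]]
deckpos [-0.0013  0.1759  0.1777] [[1.0, -0.005, -0.018], [-0.005, -1.0, 0.017], [-0.018, -0.017, -1.0]] f [0.2 0.8 0.4] 0.49927819341405955
[-0.071  1.233  0.766]
```

Emit:
carry_out(
  deltas=[
    [-0.05,0.3,0,0,0.6],
    [-0.09,0.65,0,0,0.6],
    [-0.09,1,0.1,0,0.6],
    [-0.09,1,0.1,0,0.6],
  ],
)

```text
clock: 17.45
position: [0.4702, -0.0739, 0.2604]
ee_rot: [0.966, 0.066, 0.249, -0.026]
ft_force: [-1.2, 0.4, -0.2]
grip_width: 0.802
grasp_force: 0.0
```

```bash
python3 st.py -.015 -.007 .06
```

```text
17.45 [-0.357 -0.398  0.421  2.202  0.055  0.813 -1.387] [ 0.4702 -0.0739  0.2604]
[[ 0.868  0.141  0.477]
 [ 0.114 -0.99   0.084]
 [ 0.484 -0.018 -0.875]]
deckpos [-0.0167  0.0228  0.1602] [[1.0, -0.011, -0.019], [-0.011, -1.0, 0.015], [-0.019, -0.015, -1.0]] f [-1.2  0.4 -0.2] 0.8016615440762915
[0.026 0.208 0.665]
```

Emit:
carry_out(
  deltas=[
    [0.02,0.2,0.2,0,0.6],
    [0.026,0.208,0.5,0,0.6],
    [0.026,0.208,0.665,0,0.6],
    [0.026,0.208,0.665,0,0.6],
  ],
)

```text
clock: 17.95
position: [0.5253, -0.091, 0.1738]
ee_rot: [0.966, 0.07, 0.247, -0.027]
ft_force: [0.1, 0.9, 0.1]
grip_width: 0.801
grasp_force: 0.0
```

```bash
python3 st.py -.015 -.007 -.043
```

```text
17.95 [-0.489 -0.14   0.653  2.208 -0.157  0.577 -1.136] [ 0.5253 -0.091   0.1738]
[[ 0.868  0.148  0.474]
 [ 0.122 -0.989  0.086]
 [ 0.481 -0.017 -0.876]]
deckpos [-0.0149 -0.002   0.0592] [[1.0, -0.004, -0.021], [-0.003, -1.0, 0.017], [-0.021, -0.017, -1.0]] f [0.1 0.9 0.1] 0.8011858974883109
[0.014 0.045 0.68 ]
```

Emit:
carry_out(
  deltas=[
    [0.004,0.03,0.15,0,0.6],
    [0.01,0.045,0.35,0,0.6],
    [0.014,0.045,0.55,0,0.6],
    [0.014,0.045,0.55,0,0.6],
  ],
)

```text
clock: 18.45
position: [0.5676, -0.0906, 0.1033]
ee_rot: [0.966, 0.07, 0.248, -0.027]
ft_force: [-0.5, 0.9, 0.9]
grip_width: 0.801
grasp_force: 0.0
```

Emit:
carry_out(
  deltas=[
    [0,0,0.07,0,0.6],
    [0,0,0.13,0,0.6],
    [0,0,0.13,0,0.6],
  ],
)

```text
clock: 18.82
position: [0.5773, -0.0896, 0.0885]
ee_rot: [0.966, 0.069, 0.249, -0.027]
ft_force: [0.2, 0.2, -0.1]
grip_width: 0.8
grasp_force: 0.0
```

```bash
python3 st.py -.015 -.007 -.043
```

```text
18.825 [-0.482  0.196  0.702  2.172 -0.758  0.441 -0.616] [ 0.5773 -0.0896  0.0885]
[[ 0.866  0.147  0.478]
 [ 0.12  -0.989  0.087]
 [ 0.486 -0.018 -0.874]]
deckpos [-0.0127 -0.008  -0.0406] [[1.0, -0.006, -0.017], [-0.005, -1.0, 0.018], [-0.017, -0.018, -1.0]] f [ 0.2  0.2 -0.1] 0.7995296039942732
[-0.015 -0.007  0.016]
```

Now close on the bearing, going slightly deeper.

Emit:
carry_out(
  deltas=[
    [-0.015,-0.007,0.01,0,0.6],
    [-0.015,-0.007,0.01,0,0],
    [-0.015,-0.007,0.01,0,-1],
    [-0.015,-0.007,0.01,0,-1],
    [-0.015,-0.007,0.01,0,-1],
  ],
  force=80,
)

```text
clock: 19.45
position: [0.5756, -0.0889, 0.0856]
ee_rot: [0.966, 0.069, 0.249, -0.028]
ft_force: [-17.1, 1.5, 19.9]
grip_width: 0.59
grasp_force: 78.5
```

```bash
python3 st.py
```

```text
19.45 [-0.481  0.198  0.699  2.177 -0.769  0.436 -0.605] [ 0.5756 -0.0889  0.0856]
[[ 0.866  0.147  0.477]
 [ 0.119 -0.989  0.087]
 [ 0.485 -0.019 -0.874]]
deckpos [-0.0156 -0.0071 -0.0422] [[1.0, -0.006, -0.017], [-0.006, -1.0, 0.018], [-0.017, -0.018, -1.0]] f [-17.1   1.5  19.9] 0.5901710833669053
```

Emit:
carry_out(
  deltas=[
    [0,0,-0.1,0,-1],
    [0,0,-0.35,0,-1],
    [0,0,-0.7,0,-1],
    [0,0,-1,0,-1],
    [0,0,-1,0,-1],
  ],
)

```text
clock: 20.08
position: [0.5047, -0.1031, 0.2208]
ee_rot: [0.965, 0.068, 0.253, -0.028]
ft_force: [1.1, -0.6, -3.8]
grip_width: 0.587
grasp_force: 85.3
```

```bash
python3 st.py; python3 -c "
from h import *
p=camera('scene');cv2.imwrite('pics/s5.png',cv2.resize(p['img'][60:260,200:440],(720,600),interpolation=cv2.INTER_CUBIC)[:,:,::-1])"
```

```text
20.075 [-0.581 -0.315  0.718  2.195  0.061  0.695 -1.304] [ 0.5047 -0.1031  0.2208]
[[ 0.862  0.145  0.485]
 [ 0.117 -0.989  0.088]
 [ 0.493 -0.019 -0.87 ]]
deckpos [-0.0105 -0.011   0.1109] [[1.0, -0.008, -0.008], [-0.007, -1.0, 0.018], [-0.008, -0.018, -1.0]] f [ 1.1 -0.6 -3.8] 0.5874947313628242
```

View pics/s5.png

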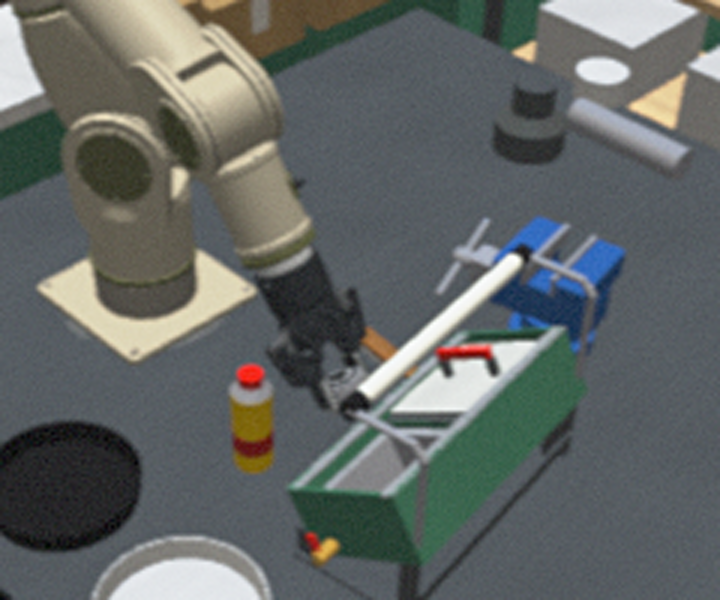

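The bearing is held square between the fingers at (340,380), and the hatch is parked. I'll back off, then tilt the tool upright by pulling inward past the inner reach limit.

Emit:
carry_out(
  deltas=[
    [0,0,-0.3,0,-1],
    [0,-0.1,-0.6,0,-1],
    [0,-0.4,-0.9,0,-1],
    [0,-0.6,-1,0,-1],
  ],
)

```text
clock: 20.62
position: [0.4318, -0.057, 0.3364]
ee_rot: [0.965, 0.068, 0.253, -0.028]
ft_force: [-0.9, -0.6, -1.7]
grip_width: 0.587
grasp_force: 85.3
```

Emit:
carry_out(
  deltas=[
    [-0.2,-0.3,0.1,0,-1],
    [-0.5,-0.6,0.2,0,-1],
    [-0.8,-0.6,0.35,0,-1],
    [-1,-0.6,0.5,0,-1],
  ],
)

```text
clock: 21.12
position: [0.4056, 0.0132, 0.2382]
ee_rot: [0.966, 0.078, 0.242, -0.042]
ft_force: [-0.4, 2.6, -2.7]
grip_width: 0.586
grasp_force: 85.3
```

```bash
python3 st.py
```

```text
21.125 [ 0.291 -0.495 -0.27   2.333 -0.35   0.831 -1.212] [0.4056 0.0132 0.2382]
[[ 0.871  0.17   0.461]
 [ 0.129 -0.984  0.119]
 [ 0.474 -0.044 -0.879]]
deckpos [-0.0724  0.1182  0.1667] [[1.0, 0.002, -0.03], [0.004, -0.999, 0.052], [-0.029, -0.052, -0.998]] f [-0.4  2.6 -2.7] 0.5855556839881337
```

Emit:
carry_out(
  deltas=[
    [-0.4,-0.05,-0.2,0,-1],
    [-0.8,-0.1,-0.4,0,-1],
    [-0.8,-0.1,-0.4,0,-1],
    [-0.8,-0.1,-0.4,0,-1],
  ],
)

```text
clock: 21.62
position: [0.3608, -0.0316, 0.1967]
ee_rot: [0.973, 0.04, 0.21, -0.086]
ft_force: [0.6, 0.7, -4.2]
grip_width: 0.584
grasp_force: 87.8
```

```bash
python3 st.py
```

```text
21.625 [ 0.267 -0.495 -0.059  2.417 -0.387  0.88  -1.082] [ 0.3608 -0.0316  0.1967]
[[ 0.909  0.114  0.401]
 [ 0.042 -0.982  0.184]
 [ 0.415 -0.151 -0.897]]
deckpos [-0.137   0.0803  0.1562] [[0.992, -0.099, -0.082], [-0.088, -0.988, 0.125], [-0.093, -0.117, -0.989]] f [ 0.6  0.7 -4.2] 0.5835933506172837
```

Emit:
carry_out(
  deltas=[
    [0.3,-0.1,-0.4,0,-1],
    [0.65,-0.4,-0.6,0,-1],
    [0.65,-0.8,-0.6,0,-1],
    [0.65,-1,-0.6,0,-1],
    [0.65,-1,-0.6,0,-1],
  ],
)

```text
clock: 22.25
position: [0.3968, 0.1151, 0.3398]
ee_rot: [0.973, 0.052, 0.206, -0.088]
ft_force: [0.4, 0.1, -4.3]
grip_width: 0.587
grasp_force: 87.8
```

```bash
python3 st.py
```

```text
22.25 [-0.095 -0.495 -0.174  2.113 -0.187  1.075 -1.68 ] [0.3968 0.1151 0.3398]
[[ 0.909  0.137  0.393]
 [ 0.064 -0.979  0.192]
 [ 0.411 -0.15  -0.899]]
deckpos [-0.0165  0.2203  0.2518] [[0.993, -0.079, -0.089], [-0.066, -0.989, 0.134], [-0.099, -0.128, -0.987]] f [ 0.4  0.1 -4.3] 0.5871335229239355
```

Emit:
carry_out(
  deltas=[
    [-0.4,0,-0.4,0,-1],
    [-0.7,0,-0.7,0,-1],
    [-0.7,0,-0.7,0,-1],
    [-0.7,0,-0.7,0,-1],
  ],
)

```text
clock: 22.75
position: [0.3208, 0.1461, 0.2328]
ee_rot: [0.986, 0.076, 0.149, 0.02]
ft_force: [-0.1, -0.2, -2.0]
grip_width: 0.588
grasp_force: 87.7
```

```bash
python3 st.py
```

```text
22.75 [-0.109 -0.495 -0.469  2.27  -0.05   1.07  -1.954] [0.3208 0.1461 0.2328]
[[ 0.944  0.143  0.297]
 [ 0.155 -0.988 -0.018]
 [ 0.29   0.063 -0.955]]
deckpos [-0.1313  0.2619  0.1945] [[0.974, 0.032, -0.225], [0.019, -0.998, -0.06], [-0.227, 0.054, -0.972]] f [-0.1 -0.2 -2. ] 0.5875491227471041
```

Emit:
carry_out(
  deltas=[
    [0.15,0.3,-0.25,0,-1],
    [0.33,0.65,-0.54,0,-1],
    [0.33,0.75,-0.54,0,-1],
  ],
)

```text
clock: 23.12
position: [0.3693, 0.033, 0.3371]
ee_rot: [0.987, 0.062, 0.15, 0.02]
ft_force: [0.3, 0.3, -4.0]
grip_width: 0.587
grasp_force: 87.8
```

Emit:
carry_out(
  deltas=[
    [-0.4,0,-0.3,0,-1],
    [-0.8,0,-0.5,0,-1],
    [-0.8,0,-0.5,0,-1],
    [-0.8,0,-0.5,0,-1],
  ],
)

```text
clock: 23.62
position: [0.2872, -0.0051, 0.2786]
ee_rot: [0.976, 0.05, 0.086, -0.194]
ft_force: [-0.6, -0.6, -3.9]
grip_width: 0.585
grasp_force: 87.8
```

```bash
python3 st.py
```

```text
23.625 [ 0.377 -0.495 -0.036  2.234 -0.45   1.411 -1.048] [ 0.2872 -0.0051  0.2786]
[[ 0.98   0.13   0.148]
 [ 0.064 -0.92   0.387]
 [ 0.186 -0.37  -0.91 ]]
deckpos [-0.1559  0.117   0.2616] [[0.941, -0.187, -0.281], [-0.077, -0.929, 0.362], [-0.329, -0.319, -0.889]] f [-0.6 -0.6 -3.9] 0.584697331932452
```

The inner pull is erratic: it has tilted the tool sideways. Outer-stretch pushes were clean, so I'll use one on the right side (azimuth about -105°), where an outward push tilts the tool the way I need.

Emit:
carry_out(
  deltas=[
    [0.2,0.1,-0.4,0,-1],
    [0.4,0.2,-0.8,0,-1],
    [0.55,0.27,-1,0,-1],
  ],
)

```text
clock: 24.0
position: [0.3528, -0.0961, 0.4182]
ee_rot: [0.977, 0.049, 0.086, -0.191]
ft_force: [0.6, 0.2, -3.0]
grip_width: 0.58
grasp_force: 87.4
```

Emit:
carry_out(
  deltas=[
    [-0.1,0.35,-0.15,0,-1],
    [-0.3,0.7,-0.3,0,-1],
    [-0.4,1,-0.5,0,-1],
  ],
)

```text
clock: 24.38
position: [0.3005, -0.2671, 0.4184]
ee_rot: [0.976, 0.049, 0.085, -0.192]
ft_force: [0.8, -0.7, -3.6]
grip_width: 0.582
grasp_force: 87.8
```

Emit:
carry_out(
  deltas=[
    [-0.1,0.35,-0.15,0,-1],
    [-0.3,0.7,-0.3,0,-1],
    [-0.4,1,-0.5,0,-1],
  ],
)

```text
clock: 24.75
position: [0.2501, -0.4382, 0.4208]
ee_rot: [0.976, 0.049, 0.086, -0.192]
ft_force: [1.5, 0.2, -2.3]
grip_width: 0.585
grasp_force: 87.8
```

```bash
python3 st.py
```

```text
24.75 [ 0.711  0.251  0.558  1.32  -0.415  1.928 -0.276] [ 0.2501 -0.4382  0.4208]
[[ 0.98   0.13   0.148]
 [ 0.064 -0.921  0.383]
 [ 0.186 -0.366 -0.912]]
deckpos [-0.1701 -0.3063  0.434 ] [[0.941, -0.186, -0.281], [-0.077, -0.93, 0.358], [-0.328, -0.316, -0.89]] f [ 1.5  0.2 -2.3] 0.5845088511216495
```

Emit:
carry_out(
  deltas=[
    [-0.35,0.28,-0.15,0,-1],
    [-0.7,0.55,-0.35,0,-1],
    [-0.87,0.69,-0.46,0,-1],
  ],
)

```text
clock: 25.12
position: [0.1386, -0.5547, 0.4173]
ee_rot: [0.976, 0.048, 0.082, -0.195]
ft_force: [2.3, -0.8, -4.2]
grip_width: 0.584
grasp_force: 87.9
```

Emit:
carry_out(
  deltas=[
    [-0.35,0.28,-0.15,0,-1],
    [-0.7,0.55,-0.35,0,-1],
    [-0.87,0.69,-0.46,0,-1],
  ],
)

```text
clock: 25.5
position: [0.0597, -0.6294, 0.394]
ee_rot: [0.978, 0.052, 0.088, -0.18]
ft_force: [-0.2, -0.5, -3.6]
grip_width: 0.585
grasp_force: 87.8
```

```bash
python3 st.py
```

```text
25.5 [ 1.563  0.619 -0.141  0.817 -0.137  2.056 -0.074] [ 0.0597 -0.6294  0.394 ]
[[ 0.979  0.133  0.153]
 [ 0.07  -0.929  0.362]
 [ 0.191 -0.344 -0.919]]
deckpos [-0.3704 -0.4685  0.5186] [[0.943, -0.173, -0.284], [-0.071, -0.939, 0.337], [-0.325, -0.298, -0.898]] f [-0.2 -0.5 -3.6] 0.5853189897710221
```

Emit:
carry_out(
  deltas=[
    [-0.2,0.4,-0.2,0,-1],
    [-0.36,0.84,-0.39,0,-1],
    [-0.36,0.84,-0.39,0,-1],
    [-0.36,0.84,-0.39,0,-1],
    [-0.36,0.84,-0.39,0,-1],
  ],
)

```text
clock: 26.12
position: [0.0057, -0.7445, 0.4381]
ee_rot: [0.99, 0.013, 0.13, -0.048]
ft_force: [-1.6, -2.4, -5.9]
grip_width: 0.588
grasp_force: 87.4
```

```bash
python3 st.py; python3 -c "
from h import *
p=camera('scene');save(p,'s6.png')"
```

```text
26.125 [ 1.484  0.819  0.514  0.43  -0.669  2.054  0.047] [ 0.0057 -0.7445  0.4381]
[[ 0.966  0.037  0.256]
 [ 0.012 -0.995  0.099]
 [ 0.258 -0.092 -0.962]]
deckpos [-0.4088 -0.5747  0.5918] [[0.959, -0.137, -0.249], [-0.125, -0.99, 0.061], [-0.255, -0.027, -0.967]] f [-1.6 -2.4 -5.9] 0.5879776028389038
```

View pics/s6.png

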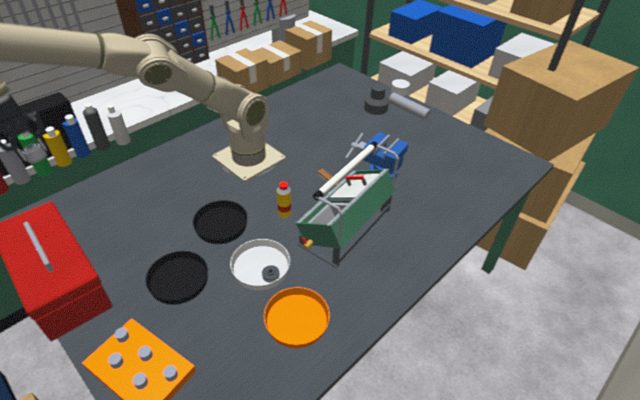

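The bearing is still held (out of view now, but the grip width is unchanged), and the tilt is down to 16°. I'll push once more along -y so the remaining tilt lies in the arm's plane near the pan.

Emit:
carry_out(
  deltas=[
    [-0.05,0.6,-0.1,0,-1],
    [-0.1,1,-0.1,0,-1],
    [-0.1,1,-0.1,0,-1],
    [-0.1,1,-0.1,0,-1],
  ],
)

```text
clock: 26.68
position: [-0.011, -0.802, 0.4091]
ee_rot: [0.992, 0.001, 0.124, -0.014]
ft_force: [-0.6, -0.5, -3.7]
grip_width: 0.587
grasp_force: 88.0
```

```bash
python3 st.py
```

```text
26.675 [ 1.563  1.011  0.805  0.163 -1.018  2.057  0.   ] [-0.011  -0.802   0.4091]
[[ 0.969  0.005  0.245]
 [-0.002 -1.     0.028]
 [ 0.245 -0.028 -0.969]]
deckpos [-0.4447 -0.6292  0.5791] [[0.953, -0.133, -0.271], [-0.14, -0.99, -0.007], [-0.267, 0.045, -0.963]] f [-0.6 -0.5 -3.7] 0.5872836334032286
```

Emit:
carry_out(
  deltas=[
    [-0.1,0.6,0,0,-1],
    [-0.2,1,0,0,-1],
    [-0.2,1,0,0,-1],
    [-0.2,1,0,0,-1],
    [-0.2,1,0,0,-1],
    [-0.2,1,0,0,-1],
  ],
)

```text
clock: 27.42
position: [-0.0342, -0.8096, 0.3902]
ee_rot: [0.992, 0.002, 0.122, -0.014]
ft_force: [0.2, -0.5, -3.0]
grip_width: 0.582
grasp_force: 88.0
```

```bash
python3 st.py
```

```text
27.425 [ 1.582  1.057  1.069  0.161 -1.266  2.058  0.051] [-0.0342 -0.8096  0.3902]
[[ 0.97   0.007  0.242]
 [-0.    -1.     0.029]
 [ 0.242 -0.028 -0.97 ]]
deckpos [-0.475  -0.6335  0.5747] [[0.953, -0.131, -0.274], [-0.138, -0.99, -0.006], [-0.27, 0.044, -0.962]] f [ 0.2 -0.5 -3. ] 0.5822494069613646
```

The rest of the tilt, 14°, lies purely about the pad axis (tool y is level). The bearing can therefore pivot flat between the pads when it is pressed gently onto the pan floor at low grip force. Moving to the pan.

Emit:
carry_out(
  deltas=[
    [0.3,-0.3,0.05,0,-1],
    [0.55,-0.6,0.15,0,-1],
    [0.75,-0.76,0.25,0,-1],
    [0.75,-0.76,0.25,0,-1],
  ],
)

```text
clock: 27.92
position: [0.0855, -0.6929, 0.3834]
ee_rot: [0.992, 0.003, 0.123, -0.015]
ft_force: [0.7, -1.0, -2.0]
grip_width: 0.585
grasp_force: 88.0
```

Emit:
carry_out(
  deltas=[
    [0.3,-0.3,0.1,0,-1],
    [0.55,-0.6,0.15,0,-1],
    [0.75,-0.76,0.25,0,-1],
    [0.75,-0.76,0.25,0,-1],
  ],
)

```text
clock: 28.42
position: [0.2056, -0.5773, 0.3775]
ee_rot: [0.992, 0.006, 0.123, -0.016]
ft_force: [-0.6, -0.1, -2.4]
grip_width: 0.585
grasp_force: 88.4
```

Emit:
carry_out(
  deltas=[
    [0.3,-0.3,0.1,0,-1],
    [0.55,-0.6,0.15,0,-1],
    [0.75,-0.76,0.25,0,-1],
    [0.75,-0.76,0.25,0,-1],
  ],
)

```text
clock: 28.92
position: [0.3225, -0.461, 0.3714]
ee_rot: [0.992, 0.006, 0.123, -0.017]
ft_force: [0.1, 0.9, -3.3]
grip_width: 0.586
grasp_force: 88.3
```

```bash
python3 st.py; python3 -c "
from h import *
print(go([.455,-.345,.2]))
for n in ('top','scene'):
  p=camera(n);w=cloud(p)
  for b in outline_of('bearing',p)[:2]: print(n,round(b['conf'],2),np.nanmedian(w[b['region']],0))
  for b in outline_of('pulley',p)[:2]: print(n,round(b['conf'],2),np.nanmedian(w[b['region']],0))
"
```

```text
28.925 [-0.144  0.172  1.32   1.572 -0.409  1.468 -0.361] [ 0.3225 -0.461   0.3714]
[[ 0.97   0.016  0.243]
 [ 0.008 -0.999  0.035]
 [ 0.244 -0.032 -0.969]]
deckpos [-0.1355 -0.3393  0.357 ] [[0.954, -0.125, -0.272], [-0.13, -0.991, -0.0], [-0.269, 0.036, -0.962]] f [ 0.1  0.9 -3.3] 0.5858330633177579
[ 0.584 -0.723  1.35 ]
top 0.56 [ 0.33775308 -0.45479597  0.37924354]
top 0.36 [0.4404763  0.33204316 0.14436711]
top 0.68 [ 0.54687746 -0.34273576  0.02256337]
scene 0.57 [ 0.33576286 -0.4721348   0.37565524]
scene 0.64 [ 0.5576014  -0.35216222  0.02309298]
```

Emit:
carry_out(
  deltas=[
    [0.3,-0.35,0.1,0,-1],
    [0.58,-0.72,0.3,0,-1],
    [0.58,-0.72,0.65,0,-1],
    [0.58,-0.72,0.9,0,-1],
  ],
)

```text
clock: 29.72
position: [0.4365, -0.3506, 0.2646]
ee_rot: [0.992, 0.003, 0.124, -0.017]
ft_force: [0.7, 1.1, -2.7]
grip_width: 0.585
grasp_force: 88.4
```

```bash
python3 st.py; python3 -c "
from h import *
print(go([.455,-.345,.12]),go([.455,-.345,.05]))"
```

```text
29.725 [-0.483  0.123  1.291  1.808 -0.348  1.168 -0.65 ] [ 0.4365 -0.3506  0.2646]
[[ 0.969  0.011  0.246]
 [ 0.002 -0.999  0.034]
 [ 0.247 -0.032 -0.969]]
deckpos [-0.0776 -0.2463  0.2003] [[0.954, -0.13, -0.269], [-0.136, -0.991, -0.002], [-0.266, 0.038, -0.963]] f [ 0.7  1.1 -2.7] 0.5852474645286011
[-0.118 -0.005  0.966] [-0.233  0.01   1.418]
```

Emit:
carry_out(
  deltas=[
    [-0.04,0,0.3,0,-1],
    [-0.08,0,0.6,0,-1],
    [-0.118,-0.005,0.966,0,-1],
    [-0.118,-0.005,0.966,0,-1],
  ],
)

```text
clock: 30.22
position: [0.4495, -0.3478, 0.1164]
ee_rot: [0.993, -0.0, 0.118, -0.016]
ft_force: [-0.0, -0.6, -2.4]
grip_width: 0.584
grasp_force: 87.8
```

Emit:
carry_out(
  deltas=[
    [-0.04,0,0.15,0,-1],
    [-0.08,0.01,0.3,0,-1],
    [-0.1,0.012,0.39,0,-1],
    [-0.1,0.012,0.39,0,-1],
  ],
)

```text
clock: 30.72
position: [0.4516, -0.3488, 0.0603]
ee_rot: [0.992, 0.001, 0.122, -0.015]
ft_force: [-0.5, 0.3, -2.8]
grip_width: 0.588
grasp_force: 88.2
```

```bash
python3 st.py; python3 -c "
from h import *
for z in (.042,.038,.033): print(go([.455,-.345,z]))
p=camera('scene');cv2.imwrite('pics/s7.png',cv2.resize(p['img'][200:310,190:340],(800,587),interpolation=cv2.INTER_CUBIC)[:,:,::-1])"
```

```text
30.725 [-0.132  0.48   0.967  1.987 -0.798  0.864 -0.288] [ 0.4516 -0.3488  0.0603]
[[ 0.97   0.005  0.241]
 [-0.002 -1.     0.029]
 [ 0.241 -0.029 -0.97 ]]
deckpos [-0.1666 -0.2466  0.0157] [[0.952, -0.133, -0.274], [-0.14, -0.99, -0.006], [-0.271, 0.044, -0.962]] f [-0.5  0.3 -2.8] 0.5881754366857251
[-0.007 -0.022  0.124]
[-0.014 -0.021  0.15 ]
[-0.022 -0.02   0.183]
```

View pics/s7.png

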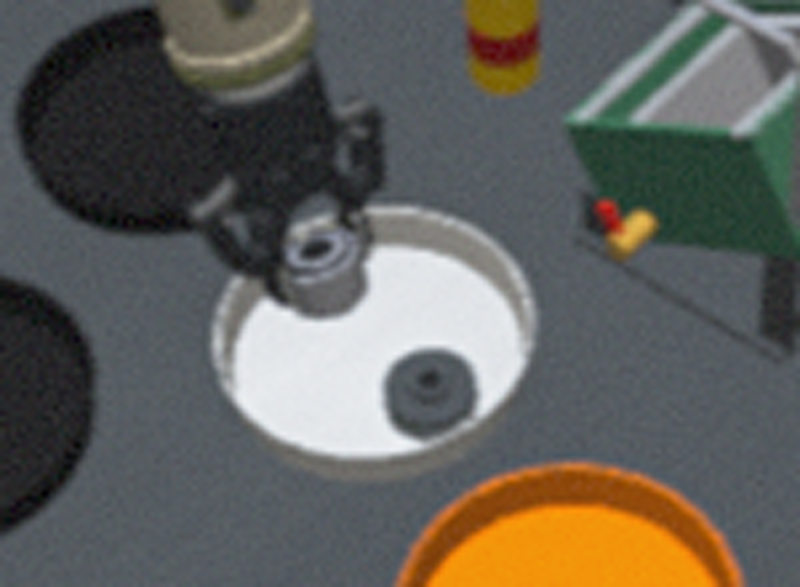

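The bearing hangs over the pan floor at crop (325,265), clear of the pulley at (430,390) and of the rim. I'll lower until just above contact, then relax the grip to 20 N.

Emit:
carry_out(
  deltas=[
    [0,-0.01,0.06,0,-1],
    [-0.005,-0.02,0.11,0,-1],
    [-0.01,-0.02,0.136,0,-1],
    [-0.01,-0.02,0.136,0,-1],
  ],
)

```text
clock: 31.28
position: [0.455, -0.3444, 0.0394]
ee_rot: [0.992, 0.001, 0.121, -0.015]
ft_force: [-0.0, -0.2, -3.4]
grip_width: 0.588
grasp_force: 88.2
```

Emit:
carry_out(
  deltas=[
    [0,0,0,0,-1],
    [0,0,0.006,0,-1],
    [-0.002,0,0.013,0,-1],
    [-0.003,0,0.02,0,-1],
    [-0.003,0,0.02,0,-1],
  ],
  force=20,
)

```text
clock: 31.9
position: [0.4559, -0.3448, 0.0379]
ee_rot: [0.992, 0.001, 0.123, -0.015]
ft_force: [-4.2, 4.7, 14.3]
grip_width: 0.587
grasp_force: 90.3
```

```bash
python3 st.py
```

```text
31.9 [-0.105  0.515  0.924  1.997 -0.848  0.83  -0.255] [ 0.4559 -0.3448  0.0379]
[[ 0.97   0.006  0.243]
 [-0.001 -1.     0.03 ]
 [ 0.243 -0.029 -0.97 ]]
deckpos [-0.1736 -0.2433 -0.0061] [[0.953, -0.133, -0.273], [-0.14, -0.99, -0.005], [-0.269, 0.043, -0.962]] f [-4.2  4.7 14.3] 0.5865764838518689
```

Emit:
carry_out(
  deltas=[
    [0,0,0,0,0.15],
    [0,0,0,0,0.16],
    [0,0,0,0,0.165],
  ],
  force=20,
)

```text
clock: 32.28
position: [0.4559, -0.3448, 0.0379]
ee_rot: [0.992, 0.001, 0.123, -0.015]
ft_force: [-4.9, 3.9, 14.0]
grip_width: 0.585
grasp_force: 86.1
```

Emit:
carry_out(
  deltas=[
    [0,0,0,0,0.17],
    [0,0,0,0,0.175],
  ],
)

```text
clock: 32.52
position: [0.4559, -0.3448, 0.0378]
ee_rot: [0.992, 0.001, 0.123, -0.015]
ft_force: [-3.8, 4.3, 12.9]
grip_width: 0.593
grasp_force: 67.8
```

Emit:
carry_out(
  deltas=[
    [0,0,0,0,0.18],
    [0,0,0,0,0.185],
  ],
)

```text
clock: 32.78
position: [0.456, -0.3447, 0.0377]
ee_rot: [0.992, 0.001, 0.122, -0.015]
ft_force: [-3.4, 3.0, 10.7]
grip_width: 0.596
grasp_force: 50.1
```

Emit:
carry_out(
  deltas=[
    [0,0,0,0,0.19],
    [0,0,0,0,0.195],
    [0,0,0,0,0.195],
  ],
)

```text
clock: 33.15
position: [0.4561, -0.3447, 0.0376]
ee_rot: [0.992, 0.001, 0.123, -0.015]
ft_force: [-1.1, 1.4, 7.7]
grip_width: 0.602
grasp_force: 33.2
```

Emit:
carry_out(
  deltas=[
    [-0.002,0,0.0065,0,0.195],
    [-0.003,0,0.013,0,0.197],
    [-0.003,0,0.013,0,0.197],
  ],
)

```text
clock: 33.52
position: [0.4574, -0.3451, 0.0364]
ee_rot: [0.992, 0.001, 0.124, -0.014]
ft_force: [1.3, 1.9, 10.1]
grip_width: 0.6
grasp_force: 29.8
```

```bash
python3 st.py | tail -1
```

```text
deckpos [-0.1731 -0.2437 -0.0081] [[0.954, -0.132, -0.271], [-0.139, -0.99, -0.007], [-0.267, 0.044, -0.963]] f [ 1.3  1.9 10.1] 0.6002393987077405
```

Emit:
carry_out(
  deltas=[
    [-0.003,0,0.008,0,0.2],
    [-0.005,0,0.016,0,0.2],
    [-0.008,0,0.023,0,0.2],
    [-0.008,0,0.023,0,0.2],
  ],
)

```text
clock: 34.02
position: [0.4588, -0.3451, 0.0337]
ee_rot: [0.992, 0.002, 0.125, -0.014]
ft_force: [5.9, 2.3, 13.5]
grip_width: 0.602
grasp_force: 25.7
```

```bash
python3 - <<'E'
from h import *
p=camera('scene');cv2.imwrite('pics/s8.png',cv2.resize(p['img'][220:290,215:310],(800,589),interpolation=cv2.INTER_CUBIC)[:,:,::-1])
w=cloud(p)
for b in outline_of('bearing',p)[:2]:
    P=w[b['region']]; P=P[~np.isnan(P).any(1)]; t=P[P[:,2]>np.percentile(P[:,2],60)]; print(round(b['conf'],2),len(P),P.mean(0),np.linalg.svd(t-t.mean(0),full_matrices=False)[2][2],np.percentile(P[:,2],[50,80,97]))
E
python3 st.py|head -1
```

```text
0.76 197 [ 0.47026261 -0.34996937  0.03752636] [-0.04146856 -0.03592038  0.99849391] [0.04127017 0.04517028 0.04776988]
0.25 112 [0.32123319 0.14159466 0.01858045] [0.07235401 0.77198814 0.63150551] [0.01961368 0.02376703 0.02796746]
34.125 [-0.097  0.522  0.912  1.996 -0.862  0.82  -0.245] [ 0.4588 -0.3451  0.0337]
```

View pics/s8.png

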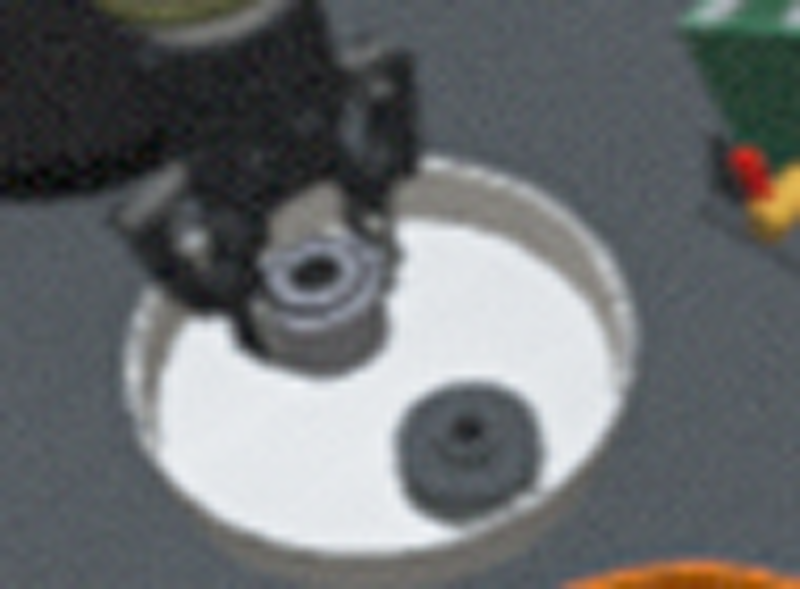

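The bearing at (320,290) has pivoted nearly flat, about 3° off. I'll press a touch more, then open slowly.

Emit:
carry_out(
  deltas=[
    [-0.004,0,0.007,0,0.2],
    [-0.004,0,0.007,0,0.21],
    [-0.004,0,0.007,0,0.22],
    [-0.004,0,0.007,0,0.24],
    [-0.004,0,0.007,0,0.3],
    [-0.004,0,0.007,0,0.45],
    [-0.004,0,0.007,0,0.45],
  ],
)

```text
clock: 35.0
position: [0.4545, -0.3442, 0.0297]
ee_rot: [0.992, 0.001, 0.121, -0.015]
ft_force: [0.1, 0.2, 0.6]
grip_width: 0.726
grasp_force: 0.0
```

Emit:
carry_out(
  deltas=[
    [0,0,-0.1,0,0.45],
    [0,0,-0.4,0,0.45],
    [0,0,-0.8,0,0.45],
    [0,0,-1,0,0.45],
    [0,0,-1,0,0.45],
  ],
)

```text
clock: 35.62
position: [0.4187, -0.3497, 0.1779]
ee_rot: [0.992, 0.001, 0.124, -0.014]
ft_force: [-0.3, 0.3, -0.2]
grip_width: 0.727
grasp_force: 0.0
```

```bash
python3 - <<'E'
from h import *
for n in('scene','top'):
  p=camera(n);w=cloud(p)
  for q in('bearing','pulley','hatch','can','brush'):
   for b in outline_of(q,p)[:1]:
    P=w[b['region']]; P=P[~np.isnan(P).any(1)]; t=P[P[:,2]>np.percentile(P[:,2],60)]; print(n,q,round(b['conf'],2),len(P),P.mean(0).round(3),np.linalg.svd(t-t.mean(0),full_matrices=False)[2][2].round(3),np.percentile(P[:,2],[50,97]).round(3))
E
python3 st.py|tail -1
```

```text
scene bearing 0.81 202 [ 0.468 -0.35   0.035] [-0.016 -0.001  1.   ] [0.039 0.045]
scene pulley 0.69 243 [ 0.556 -0.351  0.022] [-0.012  0.039 -0.999] [0.023 0.031]
scene hatch 0.9 643 [0.535 0.077 0.138] [-0.052  0.023  0.998] [0.138 0.182]
scene can 0.96 457 [ 0.374 -0.126  0.085] [ 0.645 -0.609  0.461] [0.088 0.152]
scene brush 0.49 107 [0.32  0.144 0.018] [-0.002 -0.151 -0.989] [0.021 0.028]
top bearing 0.48 168 [ 0.465 -0.343  0.039] [-0.023  0.006 -1.   ] [0.039 0.046]
top pulley 0.22 6330 [ 0.571 -0.025  0.148] [0.834 0.126 0.537] [0.127 0.282]
top hatch 0.85 1955 [0.528 0.09  0.131] [ 0.185  0.034 -0.982] [0.129 0.169]
top can 0.61 286 [ 0.356 -0.113  0.129] [-0.189  0.122  0.974] [0.13  0.154]
top brush 0.84 484 [0.371 0.143 0.021] [ 0.001  0.007 -1.   ] [0.021 0.027]
deckpos [-0.1376 -0.2418  0.1315] [[0.952, -0.133, -0.275], [-0.14, -0.99, -0.005], [-0.272, 0.043, -0.961]] f [ 0.4  0.  -0. ] 0.7285023792980141
```

The bearing lies flat with its top at about 41 mm. The hatch, pulley, can and brush are where they should be, and the gripper is clear.

```bash
python3 -c "
from h import *
print(ticket.hand_in())"
```

```text
the job is handed in; nothing more can be done
None
```

I handed the job in at about 36 s: the hatch is parked, the bearing lies flat in the aluminium pan, and the pulley, can and brush measured where they started. I left the bush alone but didn't re-measure it, and the hand-in returned no verdict.

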